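# Hang the sample frame on the loader's twin pins

## Task

Slide the loader's thumb latch sideways so that its clear cover springs open, and leave the cover open. Take the frame with the two pin holes out of the rack and hang it on both pins of the loader, its tongue in the front notch, lowering it gently over the pins (not dropping it) until it lies flat and fully home, and let go. Leave the blank plate, bottle, beaker and jar where they are.

Things in the scene. Friction and masses are not known exactly. Their poses are not given: they have to be found in the camera images.
- loader: Fixed blue box 242 (x) x 160 (y) x 88 mm high, white front part; origin at the centre of its underside, -x is its front, z up. Its chamber (x -81 to +91, y -58 to +58 mm) has its deck 45 mm and its rim 88 mm above the bench. The front wall is 40 mm thick (x -121 to -81 mm), cut down to the deck by a notch 26 mm wide at y = 0; no notch at the back. A clear cover shuts the chamber.
- pin_near (a point): Foot of the front pin's axis at deck level, x = -55, y = 0 mm of the loader. Both pins are upright steel, 10 mm in diameter, 26 mm tall, the top 9 mm tapering to 4 mm across.
- pin_far (a point): Foot of the rear pin's axis at deck level, x = +65, y = 0 mm of the loader.
- cover (a joint): Angle of the clear cover (rad): 0 shut, 1.75 fully open. Hinged along the loader's y at x = +103, z = 88 mm; 181 mm long, 130 mm wide, top about 96 mm above the bench when shut. The latch holds down an ear at its front edge (loader y +33 to +57 mm). Let go, a weak spring swings it up and back in 1 to 2 s and holds it 10 degrees past upright, about 270 mm above the bench.
- cover_edge (a point): Middle of the cover's front edge; moves with the cover.
- latch (a joint): Travel of the thumb latch (m): 0 to 0.003 holding the cover, 0.026 at the end stop; it slides along the loader's +y (away from the notch) and stays where it is left; friction about 2 N. The cover is let go from about 0.020.
- latch_thumb (a point): Centre of the top of the latch's black thumb piece, which stands on the front wall at x = -104, y = +45 mm of the loader when shut: 16 (x) x 14 (y) mm, 26 mm tall above the front wall's top (88 to 114 mm above the bench). A small black tongue reaches back from its foot over the cover's ear.
- rack: Fixed rack, 150 (x) x 172 (y) x 56 mm high, open front (-x) and back: three 8 mm aluminium walls under a clear 6 mm roof (underside 50 mm above the bench). Two bays 74 mm wide at y = +41 and -41 mm; origin at the centre of its underside. The plates lie on the bench in the bays, tongues out of the front, and slide out along the rack's -x.
- frame: Aluminium, 0.15 to 0.3 kg, in either bay: plate 150 (x) x 64 (y) x 12 mm, two 12 mm round through holes at x = -60 and +60, y = 0 mm, two windows 90 x 14 mm at y = +-20 mm. A tongue 20 mm wide, 12 mm thick runs from its end at x = -75 to -113 mm. On top at its centre an upright rib along x to carry it by: 50 mm long, 14 mm thick, z = 12 to 38 mm. Origin: centre of the underside.
- hole_near (a point): Centre of the hole on the tongue side, at the underside; goes on the front pin. The gripper cannot hold the frame by the tongue there: the notch has no room for fingers.
- hole_far (a point): Centre of the other hole, at the underside; goes on the rear pin.
- blank: Blank plate in the other bay: same outline and tongue as the frame, but no holes or windows, and a round knob (22 mm across, 22 mm tall) in place of the rib. To be left alone. Origin: centre of the underside.
- bottle: Amber bottle, 60 mm across, 160 mm tall, standing on the bench; origin under its centre. To be left alone.
- beaker: Glass beaker, 64 mm across, 75 mm tall; origin under its centre. To be left alone.
- jar: White jar, 56 mm across, 70 mm tall; origin under its centre. To be left alone.
Mind the look-alikes: they are no part of the job. What is shaped like the frame but brown, pink or yellow is not meant.

How it is judged:
By the outcome, as a careful person would: the job done as asked, in the order asked, and still so for the second after the job is handed in, with the robot touching nothing.
It also fails if it takes over 64 s, if anything falls off the work surface, if the arm or the gripper's body presses on something with over 40 N, if the wrist force passes 120 N, or if a joint passes its speed limit or range.

## Robot

A 6-joint arm with a two-finger parallel gripper is mounted at the origin on the work surface. World frame = base frame: x ahead of the robot, y to its left, z up, the work surface at z = 0. Lengths are in mm, angles in rad, forces in N, time in s.
With the tool pointing down it reaches from about 275 to 750 mm from the base axis. Payload 10.2 kg.
Tool frame: the origin (TCP) lies between the finger pads; the fingertips stand 11 mm ahead of it and the grasp point (between the pads) lies 8 mm behind it; z points along the fingers, y is the line along which they close (so a half turn about z gives the same grasp; the last joint's range is limited). The gripper opens to 85 mm and grips with 20 to 120 N. Pads are 22 mm wide; open, the fingers measure 114 mm over their backs; the gripper's body (76 mm by 85 mm) begins 54 mm behind the grasp point. The pads swing forward as they close: fully open they stand 13 mm farther back than shut.
Start: joints at [1.093, 0.313, 1.498, -0, 1.331, -0.223], TCP at [132.34, 508.053, 242.294] pointing down, gripper open.
Joint ranges: [-2.94, 2.94], [-0.97, 2.17], [0.19, 2.56], [-1.23, 4.37], [0.02, 3.11], [-2.88, 2.88]. Speed limits (rad/s): [2.39, 2.39, 3.01, 3.14, 3.14, 3.14].

## Interface

Orientations are given as a unit quaternion [w, x, y, z].
In Python, from rig import sense, eyes, finish_job gives the robot as it stands.
- The arm moves only by the shell command python3 -m jog 'ROWS' [FORCE]. ROWS is JSON, a list of rows, each a list of 7 numbers: the shift along the tool's x, y, z in m, then the turn, a rotation vector about the tool's x, y, z in rad, then the finger opening in m, from 0 to 0.0854. In form: [[dx, dy, dz, rx, ry, rz, gripper], ...]. A call has 1 to 5 rows; each row shifts and turns the commanded pose from where the row before left it, along the tool's axes as they then stand; what a row does not reach is not made up. A row lasts 1/10 s, in which the tool goes at most 50 mm and 8.59 degrees, less where a joint would pass 70% of its speed; a pose out of reach is approached as far as the arm can. A call is refused whole if a number of a shift passes 0.05 or a number of a turn 0.15, either way. A call with a gripper value outside its range is refused whole. The fingers move at their own pace and stop on an object; FORCE is the grip in N (left out, the last holds). Time passes only in rows, so rows that do not move let the fingers close. It gives the time, the measured TCP pose, the force, the opening and the grip force at its end, in the units of the state.
- sense(): the state, without advancing time (a new reading comes with each control period).
- eyes.capture(name): name is "side" or "top"; returns the picture (420x560x3 uint8, red, green, blue); there is no depth.
- eyes.calibration(name): a dict with "fx", "fy", "cx", "cy" (pixels), "dist" ([k1, k2, p1, p2, k3] as OpenCV has them; the pictures are not rectified), "cam_to_world" (4x4, takes a point from camera to world coordinates). Camera axes: x right, y down, z forward; pixel columns grow to the right and rows downward; lengths in mm; the calibration is good to about 2 mm. A picture is of the moment at which its call begins. calibration takes no time and is no camera call.
- finish_job(): hands the job in; it is judged then, once.
The state is a dict: "time_s": time; "joints": joint angles; "dq": joint speeds; "tau": joint torques, N m; "eef_pos": TCP position; "ee_rot": TCP orientation; "force": force on the tool from outside, world axes, zero at the start; "wrist_torque": the same for the moment, N m; "grip_width": opening from 0.0 (shut) to 1.0 (fully open); "grip_force": force on a finger pad.
Only numpy, scipy, OpenCV 4.12 (cv2) and the standard library are available. Lean on these libraries where they do the work, as an engineer would, in place of code of your own. Each camera call takes 0.05 s, during which the arm holds its last target. There are 200 camera calls.

## Working session

There is one attempt and no reset: what is moved stays moved. The work goes in short steps, Python scripts to look and compute and a shell command to move; the robot and the scene stay as the last step left them, time stands still between calls to the robot, and variables do not carry over. Pictures are saved under pics/ and viewed, at most 10 in all, crops included, and the job is handed in when it is done.

```bash
mkdir -p pics; python3 - <<'E'
from rig import sense, eyes
import cv2
for n in ("top","side"):
    im=eyes.capture(n); cv2.imwrite(f"pics/{n}0.png",cv2.resize(im[:,:,::-1],(784,588),interpolation=cv2.INTER_CUBIC))
    c=eyes.calibration(n); print(n,c)
s=sense(); print(s["eef_pos"],s["ee_rot"],s["time_s"],s["grip_width"])
E
```

```text
top {'fx': 456.54973754273624, 'fy': 456.54973754273624, 'cx': 284.199634638708, 'cy': 207.40095489335553, 'dist': array([-0.10093844,  0.        ,  0.        ,  0.        ,  0.        ]), 'cam_to_world': array([[ 1.37464558e-02, -9.96882369e-01,  7.76954130e-02,
         4.95416042e+02],
       [-9.99904780e-01, -1.36107701e-02,  2.27568303e-03,
         4.98507987e+01],
       [-1.21109388e-03, -7.77192974e-02, -9.96974545e-01,
         1.43078840e+03],
       [ 0.00000000e+00,  0.00000000e+00,  0.00000000e+00,
         1.00000000e+00]])}
side {'fx': 383.56819908751083, 'fy': 383.56819908751083, 'cx': 279.10971472416236, 'cy': 212.90206690841708, 'dist': array([-0.0173465,  0.       ,  0.       ,  0.       ,  0.       ]), 'cam_to_world': array([[-9.11170830e-01, -3.13809550e-01,  2.67004281e-01,
         3.06615447e+02],
       [-4.11978065e-01,  7.04048424e-01, -5.78437456e-01,
         6.48688066e+02],
       [-6.46474524e-03, -6.37055244e-01, -7.70791038e-01,
         8.91690537e+02],
       [ 0.00000000e+00,  0.00000000e+00,  0.00000000e+00,
         1.00000000e+00]])}
[132.2492869  507.83992271 241.79572873] [-2.01083210e-04  1.27069858e-01  9.91893596e-01 -5.51768397e-04] 0.1 1.0041101328118496
```

View pics/top0.png

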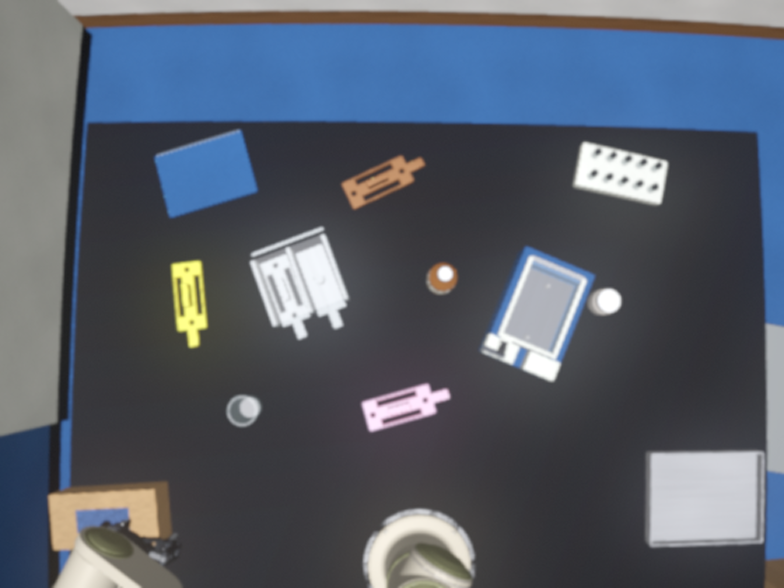

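View pics/side0.png

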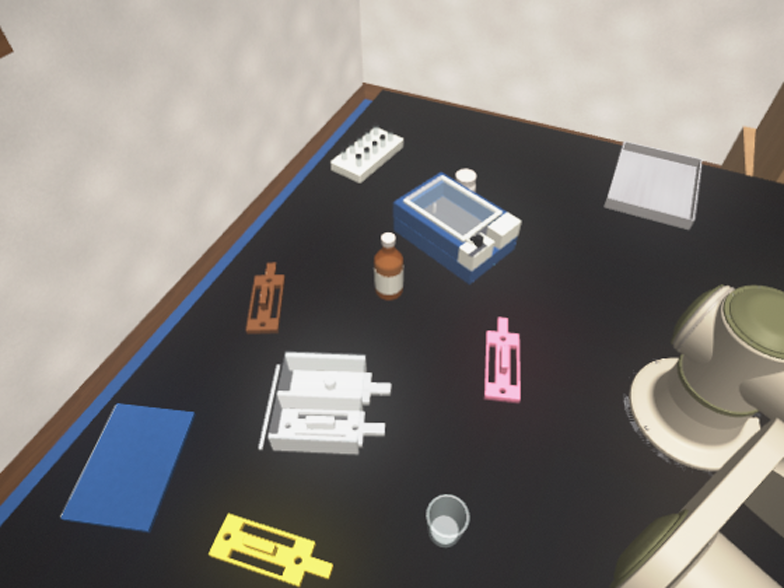

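The top view shows the loader at about (540,315) with its front facing the robot, and the rack at (300,280) with the frame (rib and windows) in its left bay. The side view agrees. Next I'll zoom in for measurement.

```bash
cat > h.py <<'E'
import numpy as np, cv2
from rig import sense, eyes
def ray(n,p):
    c=eyes.calibration(n); K=np.array([[c["fx"],0,c["cx"]],[0,c["fy"],c["cy"]],[0,0,1]])
    q=cv2.undistortPoints(np.array([[p]],float),K,np.array(c["dist"])).ravel(); M=c["cam_to_world"]
    return M[:3,3],M[:3,:3]@np.array([q[0],q[1],1])
def at(n,p,z):
    o,d=ray(n,p); return (o+d*(z-o[2])/d[2])[:2]
def px(n,P):
    c=eyes.calibration(n); K=np.array([[c["fx"],0,c["cx"]],[0,c["fy"],c["cy"]],[0,0,1]])
    T=np.linalg.inv(c["cam_to_world"]); r,_=cv2.Rodrigues(T[:3,:3])
    return cv2.projectPoints(np.array(P,float).reshape(-1,1,3),r,T[:3,3],K,np.array(c["dist"]))[0].reshape(-1,2)
def crop(im,x,y,w,h,s):
    a=cv2.resize(im[y:y+h,x:x+w,::-1],None,fx=s,fy=s,interpolation=cv2.INTER_CUBIC)
    for i in range(0,w,10): cv2.putText(a,str(x+i),(i*s,8),0,.3,(0,255,255)); cv2.line(a,(i*s,10),(i*s,14),(0,255,255))
    for i in range(10,h,10): cv2.putText(a,str(y+i),(0,i*s+3),0,.3,(0,255,255)); cv2.line(a,(20,i*s),(24,i*s),(0,255,255))
    return a
E
python3 - <<'E'
from h import *
t=eyes.capture("top"); s=eyes.capture("side")
cv2.imwrite("pics/t1.png",np.hstack([crop(t,336,170,94,110,4),crop(t,172,155,100,110,4)]))
cv2.imwrite("pics/s1.png",np.hstack([crop(s,275,115,105,90,4),crop(s,185,245,94,90,4)]))
E
```

```text
(no output)
```

View pics/t1.png

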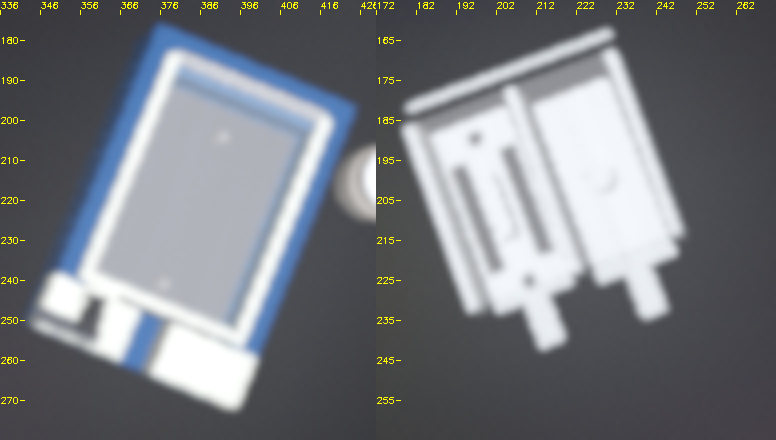

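View pics/s1.png

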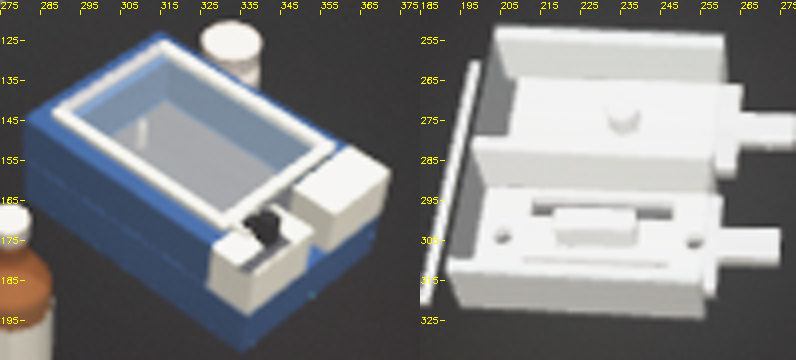

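Top crop: pins at about (391.5,204) and (377,241); frame holes at about (197,189.5) and (210,225). Side crop: thumb at about (341,170); frame holes at (206,304) and (254,306). I'll fit the poses from these.

```bash
cat > fit.py <<'E'
from h import *
from scipy.optimize import least_squares
def fit(obs,x0):
    L=np.array([o[1] for o in obs],float)
    def W(v): 
        c,s=np.cos(v[2]),np.sin(v[2]); return np.c_[v[0]+c*L[:,0]-s*L[:,1],v[1]+s*L[:,0]+c*L[:,1],L[:,2]]
    def r(v):
        w=W(v); return np.concatenate([px(o[0],w[i:i+1])[0]-o[2] for i,o in enumerate(obs)])
    q=least_squares(r,x0,x_scale=[100,100,1],loss="soft_l1"); return q.x,r(q.x).reshape(-1,2).round(1).tolist()
E
python3 - <<'E'
from fit import *
lo=[("top",(121,80,88),(375.5,176.3)),("top",(121,-80,88),(425.2,196.2)),("top",(-121,-80,88),(395.5,272.7)),("top",(65,0,71),(391.5,204.3)),("top",(-55,0,71),(377.3,241)),
("side",(121,80,88),(281.3,143.8)),("side",(121,-80,88),(315.5,123.3)),("side",(-121,80,88),(337.3,181.5)),("side",(-121,-80,88),(372,158))]
print("loader",*fit(lo,[600,-200,-.3]))
fr=[("top",(60,0,12),(197,189.5)),("top",(-60,0,12),(210.3,225.3)),("top",(-113,0,12),(216.4,241.3)),
("side",(60,0,12),(205.8,304)),("side",(-60,0,12),(253.8,305.8))]
print("frame",*fit(fr,[550,250,.3]))
E
```

```text
loader [ 5.55669818e+02 -2.46562946e+02 -3.88007000e-01] [[0.2, -0.4], [-0.3, 0.6], [-0.7, -0.5], [0.6, -0.2], [-0.1, -0.0], [-0.4, -0.1], [-0.3, -1.1], [1.1, 1.6], [0.5, -0.7]]
frame [6.02017047e+02 3.07079195e+02 3.94538495e-01] [[-0.8, 0.4], [-0.4, 0.1], [-0.4, -0.1], [0.1, -0.5], [0.1, -1.1]]
```

```bash
cat > g.py <<'E'
from h import *
from scipy.spatial.transform import Rotation as R
LO=(555.7,-246.6,-.388); FR=(602.0,307.1,.3945)
def w(o,x,y):
    c,s=np.cos(o[2]),np.sin(o[2]); return np.array([o[0]+c*x-s*y,o[1]+s*x+c*y])
def go(P,yaw):
    "tool z turn to bring tool y to yaw, then shifts (m) in the turned tool frame"
    s=sense(); r=R.from_quat(np.roll(s["ee_rot"],-1)); m=r.as_matrix()
    cur=np.arctan2(-m[0,1],m[1,1]); d=np.array(P)-s["eef_pos"]
    g=np.array([[-np.cos(yaw),-np.sin(yaw),0],[-np.sin(yaw),np.cos(yaw),0],[0,0,-1]])
    tilt=np.round(m[2],3)
    print("turn",round(cur-yaw,3),"shift mm",(g.T@d).round(1),"pos",s["eef_pos"].round(1),"tilt",tilt,"F",s["force"].round(1),"t",round(s["time_s"],2),"gw",round(s["grip_width"],3),"gf",round(s["grip_force"],1))
E
python3 - <<'E'
from g import *
print("bottle",at("top",(442/1.4,278/1.4),0),"beaker",at("top",(243/1.4,412/1.4),0),"pink",at("top",(400/1.4,408/1.4),10),"jar",at("top",(604/1.4,302/1.4),70))
go([*w(LO,-114,10),200],LO[2])
print(w(LO,-114,10),w(FR,-95,0))
E
```

```text
bottle [636.16487697 -45.74751955] beaker [329.57557444 395.43795127] pink [345.98259801  44.83994649] jar [ 582.37528867 -391.48369652]
turn 0.133 shift mm [-563.4 -528.2   42. ] pos [132.3 507.9 242. ] tilt [ 0.    -0.001 -1.   ] F [ 0.1 -1.1 -0.2] t 0.2 gw 1.0 gf 0.0
[ 453.95727353 -194.21281062] [514.29705896 270.58706897]
```

```bash
python3 -m jog '[[0,0,0,0,0,0.133,0],[-0.035,-0.033,0,0,0,0,0],[-0.035,-0.033,0,0,0,0,0],[-0.035,-0.033,0,0,0,0,0],[-0.035,-0.033,0,0,0,0,0]]' >/dev/null
python3 -m jog '[[-0.035,-0.033,0,0,0,0,0],[-0.035,-0.033,0,0,0,0,0],[-0.035,-0.033,0,0,0,0,0],[-0.035,-0.033,0,0,0,0,0],[-0.035,-0.033,0,0,0,0,0]]' >/dev/null
python3 -m jog '[[-0.035,-0.033,0,0,0,0,0],[-0.035,-0.033,0,0,0,0,0],[-0.035,-0.033,0,0,0,0,0],[-0.035,-0.033,0,0,0,0,0],[-0.035,-0.033,0,0,0,0,0]]' >/dev/null
python3 -m jog '[[-0.035,-0.033,0,0,0,0,0],[-0.003,0,0,0,0,0,0],[0,0,0,0,0,0,0]]'
python3 -c "
from g import *
go([*w(LO,-114,10),106],LO[2])"
```

```text
time_s: 2.0
eef_pos: [433.9, -150.3, 241.8]
ee_rot: [-0.001, 0.193, 0.981, 0.0]
force: [0.5, 0.4, 0.3]
grip_width: -0.001
grip_force: 0.0
turn -0.001 shift mm [-35.2 -33.1 135.8] pos [ 433.9 -150.3  241.8] tilt [ 0.001  0.    -1.   ] F [0.5 0.4 0.3] t 2.0 gw -0.001 gf 0.0
```

```bash
python3 -m jog '[[-0.035,-0.033,0,0,0,0,0],[0,0,0.045,0,0,0,0],[0,0,0.045,0,0,0,0],[0,0,0.03,0,0,0,0],[0,0,0,0,0,0,0]]' >/dev/null
python3 -c "
from g import *
go([*w(LO,-114,10),106],LO[2])
t=eyes.capture('top'); s=eyes.capture('side')
cv2.imwrite('pics/l2.png',np.hstack([crop(t,336,195,90,90,4),crop(s,295,115,100,90,4)]))
p=w(LO,-104,45); print(px('side',[*p,114]),px('top',[*p,114]), px('side',[*sense()['eef_pos'][:2],sense()['eef_pos'][2]-11]))"
```

```text
turn 0.001 shift mm [-2.9 -2.1 13.4] pos [ 452.  -191.2  119.4] tilt [ 0.007  0.002 -1.   ] F [-0.3  1.3  0.5] t 2.5 gw 0.0 gf 0.0
[[342.91458942 167.84601285]] [[359.41848029 250.49048964]] [[353.0283163  164.41111488]]
```

View pics/l2.png

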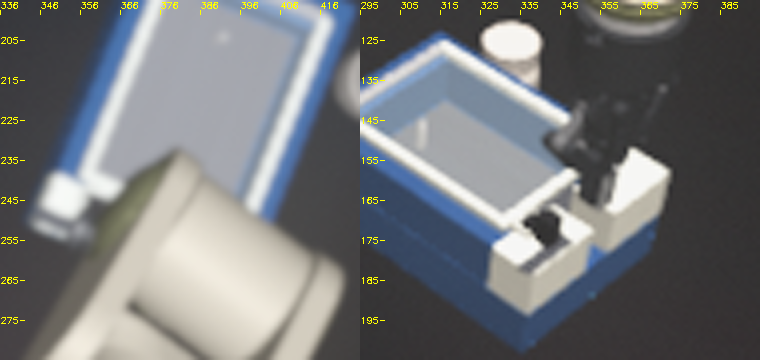

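The side crop shows the closed fingertips at about (355,166), just on the notch side of the black thumb at (341,170). That matches the prediction, so I'll lower and push.

```bash
python3 -m jog '[[-0.003,-0.002,0.013,0,0,0,0],[0,0.008,0,0,0,0,0],[0,0.006,0,0,0,0,0],[0,0.006,0,0,0,0,0],[0,0,0,0,0,0,0]]'
python3 -m jog '[[0,0.006,0,0,0,0,0],[0,0.006,0,0,0,0,0],[0,0,0,0,0,0,0]]'
python3 -c "
from g import *
go([*w(LO,-114,49),106],LO[2])"
```

```text
time_s: 3.1
eef_pos: [463.9, -177.4, 109.7]
ee_rot: [0.0, 0.192, 0.981, -0.0]
force: [-0.6, -0.6, 0.8]
grip_width: -0.0
grip_force: 0.0
time_s: 3.4
eef_pos: [468.3, -166.4, 109.5]
ee_rot: [0.0, 0.192, 0.981, 0.0]
force: [-0.3, 0.4, -0.0]
grip_width: -0.002
grip_force: 0.0
turn 0.001 shift mm [2.8 7.8 3.5] pos [ 468.3 -166.4  109.5] tilt [-0.  0. -1.] F [-0.3  0.4 -0. ] t 3.4 gw -0.002 gf 0.0
```

```bash
python3 -m jog '[[0.003,0.006,0.003,0,0,0,0],[0,0.004,0,0,0,0,0],[0,0,0,0,0,0,0]]'
python3 -c "
from g import *
go([*w(LO,-114,49),106],LO[2])
s=eyes.capture('side')
cv2.imwrite('pics/l3.png',crop(s,295,95,100,110,5))"
```

```text
time_s: 3.7
eef_pos: [468.9, -155.9, 106.0]
ee_rot: [-0.0, 0.192, 0.981, 0.0]
force: [0.4, -0.7, -0.6]
grip_width: -0.001
grip_force: 0.0
turn 0.001 shift mm [-0.7 -2.1 -0. ] pos [ 468.9 -155.9  106. ] tilt [ 0.001  0.    -1.   ] F [ 0.4 -0.7 -0.6] t 3.7 gw -0.001 gf 0.0
```

View pics/l3.png

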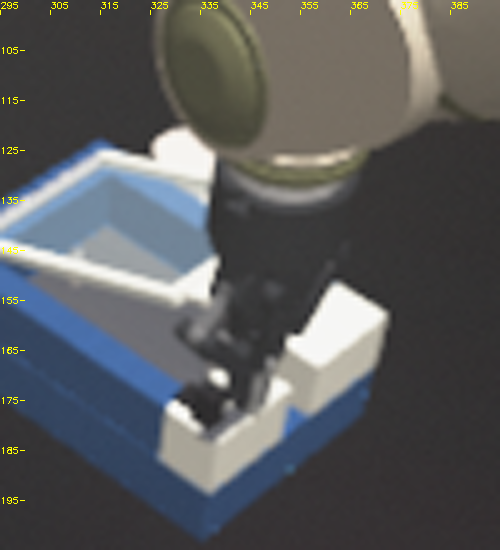

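The picture shows the thumb moved to about (335,175) and the cover edge lifting off at (335,150). The latch has let go, so I'll back away toward the front.

```bash
python3 -m jog '[[0.01,-0.003,0,0,0,0,0],[0.03,0,0,0,0,0,0],[0.04,0,-0.02,0,0,0,0.03],[0.03,0,-0.04,0,0,0,0.04],[0,0,-0.04,0,0,0,0.04]]'
python3 -c "
from g import *
go([*w(FR,-95,0),120],FR[2])"
```

```text
time_s: 4.25
eef_pos: [362.5, -115.8, 206.6]
ee_rot: [-0.002, 0.193, 0.981, 0.001]
force: [0.6, -0.7, 0.6]
grip_width: 0.469
grip_force: 0.0
turn -0.783 shift mm [-288.7  298.4   86.6] pos [ 362.5 -115.8  206.6] tilt [ 0.004  0.001 -1.   ] F [ 0.6 -0.7  0.6] t 4.25 gw 0.469 gf 0.0
```

```bash
python3 -m jog '[[0,0,0,0,0,-0.13,0.04],[0,0,0,0,0,-0.13,0.04],[0,0,0,0,0,-0.13,0.04],[0,0,0,0,0,-0.13,0.04],[0,0,0,0,0,-0.13,0.04]]' >/dev/null
python3 -m jog '[[0,0,0,0,0,-0.133,0.04],[-0.03,0.03,0,0,0,0,0.04],[-0.03,0.03,0,0,0,0,0.04],[-0.03,0.03,0,0,0,0,0.04],[-0.03,0.03,0,0,0,0,0.04]]' >/dev/null
python3 -m jog '[[-0.03,0.03,0,0,0,0,0.04],[-0.03,0.03,0,0,0,0,0.04],[-0.03,0.03,0,0,0,0,0.04],[-0.03,0.03,0,0,0,0,0.04],[-0.03,0.03,0,0,0,0,0.04]]' >/dev/null
python3 -m jog '[[0,0,0.03,0,0,0,0.04],[0,0,0.03,0,0,0,0.04],[0,0,0,0,0,0,0.04]]' >/dev/null
python3 -c "
from g import *
go([*w(FR,-97,0),14],FR[2])
s=eyes.capture('side');t=eyes.capture('top')
cv2.imwrite('pics/f4.png',np.hstack([crop(s,185,235,100,100,4),crop(t,330,150,100,100,4)]))"
```

```text
turn 0.001 shift mm [-16.8  31.  128.7] pos [508.9 234.7 142.7] tilt [ 0.008  0.002 -1.   ] F [ 0.3  0.5 -0.4] t 6.05 gw 0.47 gf 0.0
```

View pics/f4.png

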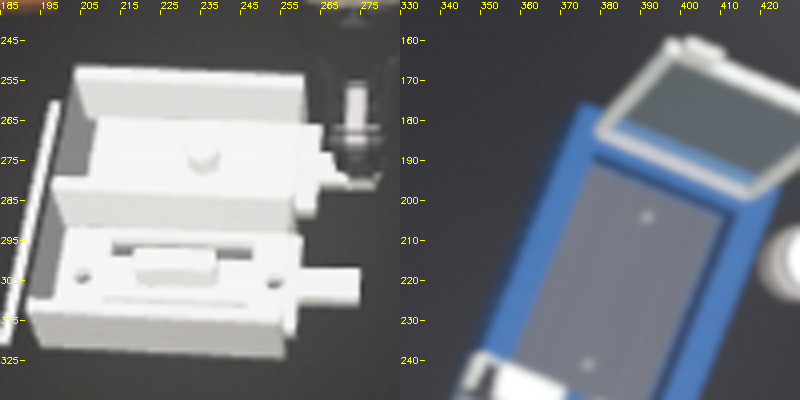

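The cover is fully open, and both pins are clear at (391.5,204) and (377,241). The frame's tongue lies at side (270,301), free to take. The gripper is 31 mm short in y, so I'll correct that and lower onto the tongue.

```bash
python3 -m jog '[[-0.017,0.031,0,0,0,0,0.045],[0,0,0.045,0,0,0,0.045],[0,0,0.045,0,0,0,0.045],[0,0,0.02,0,0,0,0.045],[0,0,0,0,0,0,0.045]]'
python3 -c "
from g import *
go([*w(FR,-97,0),14],FR[2])
s=eyes.capture('side');t=eyes.capture('top')
cv2.imwrite('pics/f5.png',crop(s,225,260,80,70,6))"
```

```text
time_s: 6.65
eef_pos: [514.5, 270.0, 35.5]
ee_rot: [-0.001, -0.196, 0.981, -0.0]
force: [-0.1, 0.2, 0.6]
grip_width: 0.526
grip_force: 0.0
turn 0.0 shift mm [ 1.9  0.6 21.5] pos [514.5 270.   35.5] tilt [ 0.003  0.    -1.   ] F [-0.1  0.2  0.6] t 6.65 gw 0.526 gf 0.0
```

View pics/f5.png

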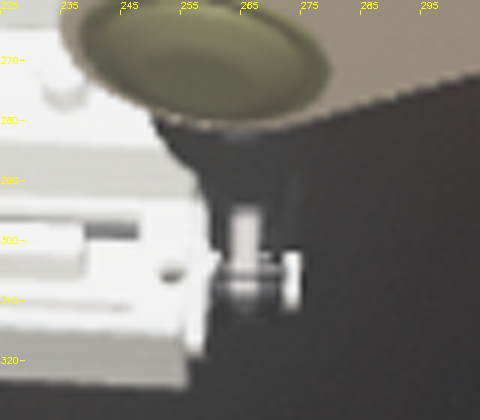

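The gripper stands astride the tongue with its tip visible at (274,306). I'll lower, close and pull.

```bash
python3 -m jog '[[0.002,0,0.012,0,0,0,0.045],[0,0,0.008,0,0,0,0.045],[0,0,0,0,0,0,0.01],[0,0,0,0,0,0,0.01],[0,0,0,0,0,0,0.01]]' 60
python3 -m jog '[[0,0,0,0,0,0,0.01],[0.01,0,0,0,0,0,0.01],[0.02,0,0,0,0,0,0.01],[0,0,0,0,0,0,0.01]]'
```

```text
time_s: 7.25
eef_pos: [513.3, 269.8, 16.6]
ee_rot: [0.0, -0.196, 0.981, -0.0]
force: [0.6, -0.5, -1.2]
grip_width: 0.209
grip_force: 58.7
time_s: 7.65
eef_pos: [484.5, 257.9, 16.7]
ee_rot: [-0.0, -0.196, 0.981, -0.0]
force: [-0.8, 0.3, -0.9]
grip_width: 0.207
grip_force: 58.7
```

```bash
python3 -m jog '[[0.025,0,0,0,0,0,0.01],[0.03,0,0,0,0,0,0.01],[0.03,0,0,0,0,0,0.01],[0.03,0,0,0,0,0,0.01],[0.025,0,0,0,0,0,0.01]]'
python3 -m jog '[[0,0,0,0,0,0,0.01],[0,0,0,0,0,0,0.045],[0,0,0,0,0,0,0.045],[0,0,-0.04,0,0,0,0.045],[0,0,-0.04,0,0,0,0.045]]'
python3 -c "
from g import *
s=eyes.capture('side');t=eyes.capture('top')
cv2.imwrite('pics/f6.png',np.hstack([crop(s,225,230,100,110,4),crop(t,190,190,100,110,4)]))"
```

```text
time_s: 8.15
eef_pos: [355.8, 204.1, 16.6]
ee_rot: [0.001, -0.196, 0.981, 0.0]
force: [1.0, -0.4, -1.5]
grip_width: 0.207
grip_force: 58.7
time_s: 8.65
eef_pos: [356.3, 204.3, 96.8]
ee_rot: [-0.001, -0.196, 0.981, -0.0]
force: [0.6, 0.0, -0.6]
grip_width: 0.525
grip_force: 0.0
```

View pics/f6.png

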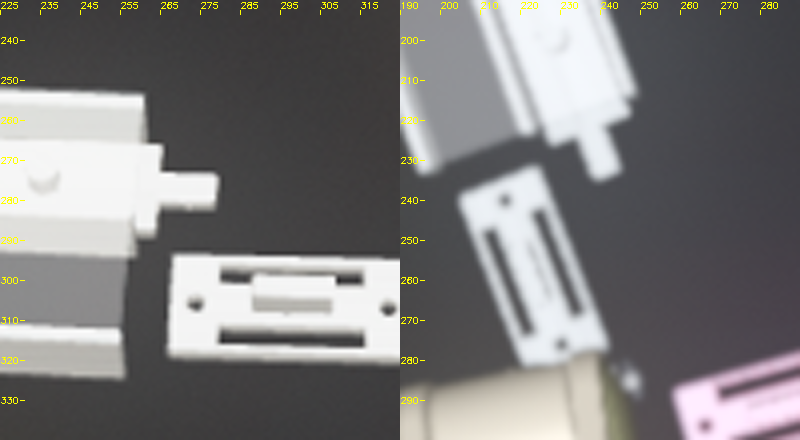

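The frame is clear of the rack. Its holes are at side (273.8,305.8)/(322,307) and top (216,240.3)/(230.3,276.3).

```bash
python3 - <<'E'
from fit import *
from g import go
top=[("top",(60,0,12),(216,240.3)),("top",(-60,0,12),(230.3,276.3)),("top",(75,32,12),(204.8,239.5)),("top",(75,-32,12),(225.,231.5))]
side=[("side",(60,0,12),(273.8,305.8)),("side",(-60,0,12),(322,307)),("side",(75,-32,12),(268.5,293.7)),("side",(75,32,12),(267.2,317))]
for o in (top,side,top+side): print(*fit(o,[450,245,.39]))
v=fit(top+side,[450,245,.39])[0]
go([v[0],v[1],28],v[2])
E
```

```text
[4.45599328e+02 2.39723218e+02 3.89574303e-01] [[0.4, -0.2], [-0.0, -0.0], [0.3, -0.1], [-0.8, 0.4]]
[4.45006592e+02 2.42947282e+02 3.86711611e-01] [[-0.0, -0.3], [0.2, -0.0], [-0.0, -0.1], [-0.2, 0.4]]
[4.45329513e+02 2.41629254e+02 3.88921362e-01] [[-0.2, -0.1], [-0.7, 0.0], [-0.3, -0.1], [-1.4, 0.4], [0.1, -0.8], [0.3, -0.6], [0.0, -0.5], [-0.0, -0.1]]
turn 0.007 shift mm [-93.6   1.1  72.2] pos [359.2 205.1 100.2] tilt [-0.008 -0.001 -1.   ] F [ 0.1  0.5 -0.7] t 8.75 gw 0.527 gf 0.0
```

```bash
python3 -m jog '[[-0.047,0,0,0,0,0.006,0.04],[-0.046,0.001,0,0,0,0,0.04],[0,0,0.04,0,0,0,0.04],[0,0,0.032,0,0,0,0.04],[0,0,0,0,0,0,0.04]]' 80
python3 -c "
from g import *
go([445.3,241.6,28],.389)"
```

```text
time_s: 9.25
eef_pos: [439.9, 240.2, 20.4]
ee_rot: [-0.004, -0.193, 0.981, -0.0]
force: [-1.1, 0.2, 0.9]
grip_width: 0.463
grip_force: 0.0
turn 0.0 shift mm [-5.6 -0.8 -7.6] pos [439.9 240.2  20.4] tilt [ 0.008  0.001 -1.   ] F [-1.1  0.2  0.9] t 9.25 gw 0.463 gf 0.0
```

```bash
python3 -m jog '[[0,0,0,0,0,0,0.04]]' >/dev/null
python3 -c "
from g import *
go([445.3,241.6,28],.389)"
```

```text
turn 0.0 shift mm [-3.3 -0.5 -3.5] pos [442.1 240.9  24.5] tilt [ 0.001  0.    -1.   ] F [0.3 0.3 0.5] t 9.35 gw 0.47 gf 0.0
```

```bash
python3 -m jog '[[-0.002,0,-0.002,0,0,0,0.04],[0,0,0,0,0,0,0.04]]' >/dev/null
python3 -c "
from g import *
go([445.3,241.6,28],.389)"
python3 -m jog '[[0,0,0,0,0,0,0.005],[0,0,0,0,0,0,0.005],[0,0,0,0,0,0,0.005],[0,0,0,0,0,0,0.005]]' 80
python3 -c "
from g import *
go([445.3,241.6,28],.389)"
```

```text
turn 0.0 shift mm [-0.3 -0.4  0.1] pos [444.9 241.9  28.1] tilt [-0.003 -0.    -1.   ] F [ 0.4 -0.  -0.5] t 9.55 gw 0.472 gf 0.0
time_s: 9.95
eef_pos: [444.0, 241.6, 27.3]
ee_rot: [0.001, -0.193, 0.981, 0.0]
force: [-1.8, 0.1, 7.8]
grip_width: 0.141
grip_force: 79.3
turn 0.0 shift mm [-1.2 -0.5 -0.7] pos [444.  241.6  27.3] tilt [-0.001 -0.    -1.   ] F [-1.8  0.1  7.8] t 9.95 gw 0.141 gf 79.3
```

Rib is gripped (12 mm opening, 79 N). Lifting and carrying it over the loader.

```bash
python3 -m jog '[[0,0,-0.02,0,0,0,0.005],[0,0,-0.035,0,0,0,0.005],[0,0,-0.045,0,0,0,0.005],[0,0,-0.045,0,0,0,0.005],[0,0,-0.04,0,0,0.1,0.005]]'
python3 -m jog '[[0,0,0,0,0,0.13,0.005],[0,0,0,0,0,0.13,0.005],[0,0,0,0,0,0.13,0.005],[0,0,0,0,0,0.13,0.005],[0,0,0,0,0,0.13,0.005]]'
python3 -m jog '[[0,0,0,0,0,0.027,0.005],[0,0,0,0,0,0,0.005]]' >/dev/null
python3 -c "
from g import *
go([*w(LO,4,0),180],LO[2])"
```

```text
time_s: 10.45
eef_pos: [443.3, 241.4, 213.6]
ee_rot: [0.0, -0.143, 0.99, 0.0]
force: [0.9, -0.2, -2.0]
grip_width: 0.148
grip_force: 78.2
time_s: 10.95
eef_pos: [443.4, 241.4, 211.2]
ee_rot: [-0.0, 0.182, 0.983, -0.0]
force: [0.1, -0.5, -2.7]
grip_width: 0.143
grip_force: 78.2
turn 0.002 shift mm [-292.5 -409.4   31.2] pos [443.5 241.5 211.2] tilt [ 0. -0. -1.] F [ 0.7  0.4 -2.4] t 11.15 gw 0.147 gf 78.2
```

```bash
python3 -m jog '[[-0.024,-0.034,0,0,0,0,0.005],[-0.024,-0.034,0,0,0,0,0.005],[-0.024,-0.034,0,0,0,0,0.005],[-0.024,-0.034,0,0,0,0,0.005],[-0.024,-0.034,0,0,0,0,0.005]]' >/dev/null
python3 -m jog '[[-0.024,-0.034,0,0,0,0,0.005],[-0.024,-0.034,0,0,0,0,0.005],[-0.024,-0.034,0,0,0,0,0.005],[-0.024,-0.034,0,0,0,0,0.005],[-0.024,-0.034,0,0,0,0,0.005]]' >/dev/null
python3 -m jog '[[-0.024,-0.034,0,0,0,0,0.005],[-0.024,-0.034,0,0,0,0,0.005],[0,0,0,0,0,0,0.005],[0,0,0,0,0,0,0.005]]' >/dev/null
python3 -c "
from g import *
go([*w(LO,4,0),135],LO[2])"
```

```text
turn 0.001 shift mm [-4.4 -1.1 75.7] pos [ 555.8 -245.5  210.7] tilt [ 0.001  0.001 -1.   ] F [-1.   0.9 -1.7] t 12.55 gw 0.143 gf 78.5
```

```bash
python3 -m jog '[[-0.004,-0.001,0.03,0,0,0,0.005],[0,0,0.03,0,0,0,0.005],[0,0,0.016,0,0,0,0.005],[0,0,0,0,0,0,0.005],[0,0,0,0,0,0,0.005]]' >/dev/null
python3 -c "
from g import *
go([*w(LO,4,0),135],LO[2])
s=eyes.capture('side');t=eyes.capture('top')
cv2.imwrite('pics/p7.png',np.hstack([crop(s,275,85,100,110,4),crop(t,336,175,94,110,4)]))
for n in('side','top'):
  print(px(n,[[*w(LO,4+1-113,y),z] for y in(10,-10) for z in(120-.3,108)]+[[*w(LO,5-75,32),120]]).round(1).tolist())"
```

```text
turn 0.002 shift mm [-0.2 -1.3  1.3] pos [ 559.7 -246.8  136.3] tilt [-0.001 -0.    -1.   ] F [-0.1 -0.3 -1.9] t 13.05 gw 0.147 gf 78.6
[[352.0, 161.4], [351.4, 164.3], [356.3, 158.2], [355.7, 161.1], [337.2, 158.5]]
[[370.4, 256.6], [369.7, 256.4], [376.8, 259.3], [376.0, 259.1], [368.4, 241.4]]
```

View pics/p7.png

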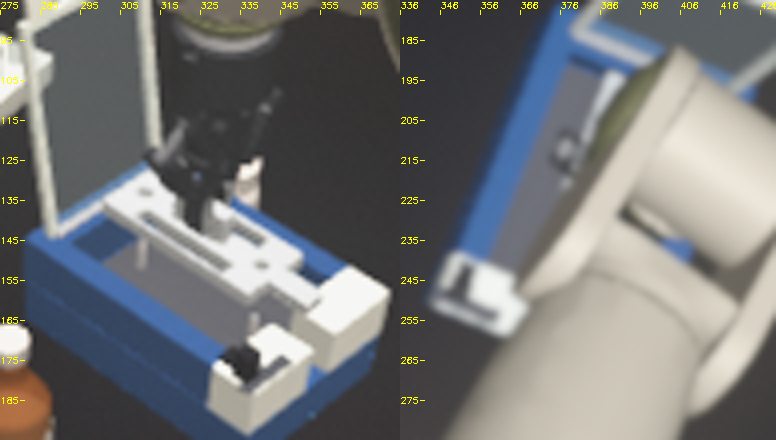

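The side crop shows the frame level over the chamber. Holes are at about (340.5,151.3) and (311.5,133), and the pin tops at about (338.5,163.8) and (310.5,144.5). I'll compare them within the same camera.

```bash
python3 - <<'E'
from g import *
def loc(p):
    c,s=np.cos(LO[2]),np.sin(LO[2]); d=p-np.array(LO[:2]); return np.round([c*d[0]+s*d[1],-s*d[0]+c*d[1]],1)
z=sense()["eef_pos"][2]-27.3+12
print("holes",loc(at("side",(340.5,151.3),z)),loc(at("side",(311.5,133),z)))
print("pins",loc(at("side",(338.5,163.8),71)),loc(at("side",(310.5,144.5),71)))
print("pin pred",px("side",[[*w(LO,-55,0),71],[*w(LO,65,0),71],[*w(LO,-55,0),45],[*w(LO,65,0),45]]).round(1).tolist())
im=eyes.capture("side"); cv2.imwrite("pics/p8.png",crop(im,295,120,65,60,10))
E
```

```text
holes [-57.    2.4] [62.7  2.5]
pins [-57.   3.] [66.  -0.5]
pin pred [[338.6, 163.0], [310.6, 144.7], [337.7, 169.1], [310.2, 150.8]]
```

View pics/p8.png

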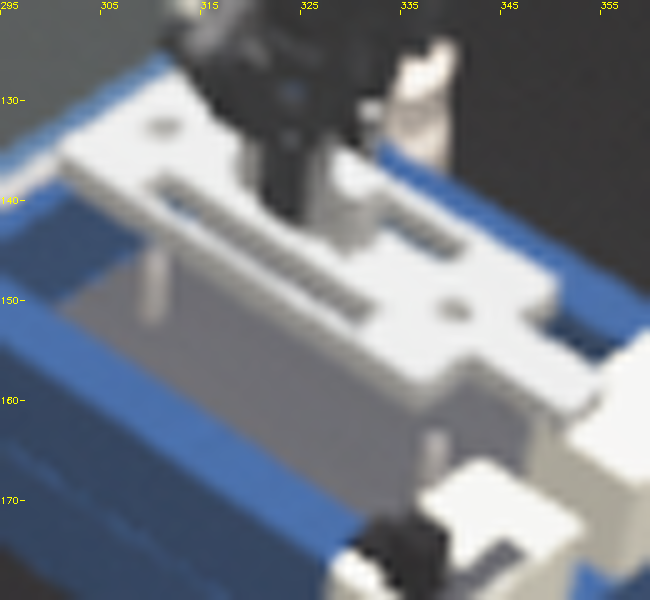

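The holes sit about 2 mm to +y and 2 mm forward of the pins. I'll correct that, then lower to just above the pin tips.

```bash
python3 -m jog '[[-0.002,-0.0018,0.01,0,0,0.001,0.005],[0,0,0.012,0,0,0,0.005],[0,0,0.01,0,0,0,0.005],[0,0,0,0,0,0,0.005],[0,0,0,0,0,0,0.005]]' >/dev/null
python3 -m jog '[[0,0,0,0,0,0,0.005]]' >/dev/null
python3 - <<'E'
from g import *
go([*w(LO,5,0),72.3],LO[2])
im=eyes.capture("side"); cv2.imwrite("pics/p9.png",crop(im,295,120,65,60,10))
z=sense()["eef_pos"][2]-27.3+12
print("hole pred",px("side",[[*w(LO,-55,0),z],[*w(LO,65,0),z]]).round(1).tolist())
E
```

```text
turn -0.001 shift mm [ 0.8  1.2 31.1] pos [ 560.6 -249.9  103.4] tilt [-0.  0. -1.] F [-0.4 -0.1 -1.4] t 13.8 gw 0.142 gf 78.7
hole pred [[339.3, 158.9], [310.9, 140.6]]
```

View pics/p9.png

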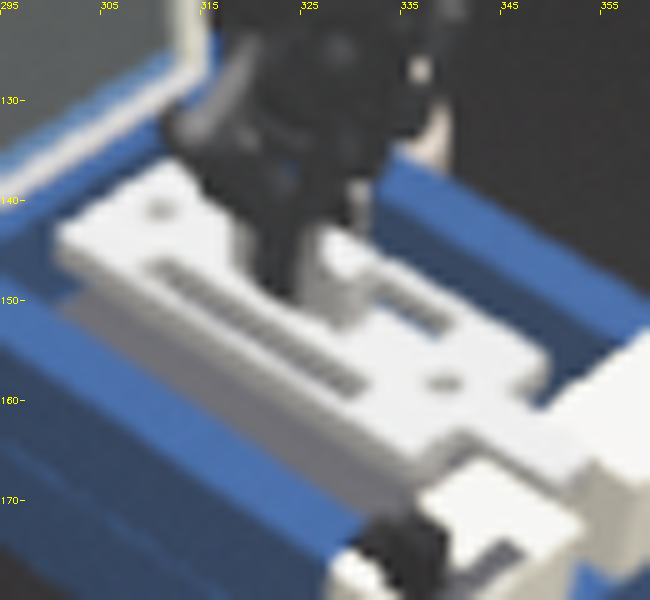

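The holes sit at (339.5,158.3)/(311.1,140.9), which matches the prediction to within 0.6 px. I'm already past the picture limit (12 viewed), so from here I'll go by numbers only. Lowering gently with a force check.

```bash
python3 -m jog '[[0,0,0.004,0,0,0,0.005],[0,0,0.004,0,0,0,0.005],[0,0,0,0,0,0,0.005],[0,0,0,0,0,0,0.005]]'; python3 -m jog '[[0,0,0.003,0,0,0,0.005],[0,0,0,0,0,0,0.005]]'
python3 -c "
from g import *
go([*w(LO,5,0),72.3],LO[2]);print(sense()['wrist_torque'])"
```

```text
time_s: 14.25
eef_pos: [560.3, -249.0, 94.6]
ee_rot: [-0.001, 0.193, 0.981, 0.001]
force: [0.5, 5.0, -2.3]
grip_width: 0.146
grip_force: 78.9
time_s: 14.45
eef_pos: [560.4, -248.7, 92.6]
ee_rot: [-0.001, 0.193, 0.981, 0.001]
force: [-2.6, 8.5, 3.6]
grip_width: 0.143
grip_force: 79.9
turn 0.0 shift mm [ 0.2  0.2 20.3] pos [ 560.4 -248.7   92.6] tilt [ 0.001  0.002 -1.   ] F [-2.6  8.5  3.6] t 14.45 gw 0.143 gf 79.9
[1.58656078 0.14019659 0.39453534]
```

```bash
python3 -m jog '[[0.001,0.0013,0,0,0,0,0.005],[0,0,0.001,0,0,0,0.005],[0,0,0,0,0,0,0.005],[0,0,0,0,0,0,0.005]]'
python3 -c "
from g import *
go([*w(LO,5,0),72.3],LO[2]);s=sense();m=R.from_quat(np.roll(s['ee_rot'],-1));print('tool force',m.inv().apply(s['force']),'torque',s['wrist_torque'])"
```

```text
time_s: 14.85
eef_pos: [560.2, -248.1, 91.7]
ee_rot: [0.0, 0.193, 0.981, 0.0]
force: [-1.7, 5.4, 4.8]
grip_width: 0.141
grip_force: 79.8
turn -0.0 shift mm [-0.3 -0.4 19.4] pos [ 560.2 -248.1   91.7] tilt [-0.  0. -1.] F [-1.7  5.4  4.8] t 14.85 gw 0.141 gf 79.8
tool force [ 3.65721513  4.34895606 -4.76024414] torque [ 0.90894583 -0.07841147  0.25707592]
```

```bash
python3 -m jog '[[0.0012,0.0013,0,0,0,0,0.005],[0,0,0.002,0,0,0,0.005],[0,0,0,0,0,0,0.005],[0,0,0,0,0,0,0.005]]'
cat >f.py <<'E'
from g import *
go([*w(LO,5,0),72.3],LO[2]);s=sense();m=R.from_quat(np.roll(s['ee_rot'],-1));print('tool force',m.inv().apply(s['force']).round(1),'torque',m.inv().apply(s['wrist_torque']).round(2))
E
python3 f.py
```

```text
time_s: 15.25
eef_pos: [559.3, -246.8, 88.9]
ee_rot: [-0.0, 0.193, 0.981, 0.0]
force: [0.9, 0.9, -2.8]
grip_width: 0.143
grip_force: 78.8
turn -0.001 shift mm [-1.5 -1.2 16.6] pos [ 559.3 -246.8   88.9] tilt [ 0. -0. -1.] F [ 0.9  0.9 -2.8] t 15.25 gw 0.143 gf 78.8
tool force [-0.5  1.2  2.8] torque [-0.21 -0.08 -0.05]
```

Lateral load is gone. Continuing down.

```bash
python3 -m jog '[[0,0,0.003,0,0,0,0.005],[0,0,0.002,0,0,0,0.005],[0,0,0,0,0,0,0.005]]' >/dev/null; python3 f.py;  python3 -m jog '[[0,0,0.003,0,0,0,0.005],[0,0,0.002,0,0,0,0.005],[0,0,0,0,0,0,0.005]]' >/dev/null; python3 f.py
```

```text
turn -0.001 shift mm [-1.6 -1.2 11.5] pos [ 559.3 -246.7   83.8] tilt [ 0.001 -0.    -1.   ] F [ 1.1  1.2 -2.8] t 15.55 gw 0.145 gf 78.8
tool force [-0.6  1.5  2.8] torque [-0.17  0.01  0.02]
turn -0.001 shift mm [-1.6 -1.3  6.6] pos [ 559.3 -246.7   78.9] tilt [ 0.001  0.    -1.   ] F [ 0.3  1.2 -3. ] t 15.85 gw 0.145 gf 78.7
tool force [0.2 1.2 3. ] torque [-0.13 -0.   -0.12]
```

```bash
python3 -m jog '[[0,0,0.003,0,0,0,0.005],[0,0,0.001,0,0,0,0.005],[0,0,0,0,0,0,0.005],[0,0,0,0,0,0,0.005]]' >/dev/null; python3 f.py;  python3 -m jog '[[0,0,0.001,0,0,0,0.005],[0,0,0.001,0,0,0,0.005],[0,0,0,0,0,0,0.005],[0,0,0,0,0,0,0.005]]' >/dev/null; python3 f.py
```

```text
turn -0.001 shift mm [-1.5 -1.3  2.9] pos [ 559.4 -246.7   75.2] tilt [ 0.  0. -1.] F [ 1.2  1.3 -2.6] t 16.25 gw 0.143 gf 78.8
tool force [-0.6  1.7  2.6] torque [-0.18  0.08 -0.04]
turn -0.001 shift mm [-1.5 -1.3  1.7] pos [ 559.5 -246.7   74. ] tilt [-0. -0. -1.] F [-3.6  3.2  5.7] t 16.65 gw 0.143 gf 79.9
tool force [ 4.6  1.6 -5.7] torque [-0.29  0.39 -0.04]
```

```bash
python3 -m jog '[[0,0,0.001,0,0,0,0.005],[0,0,0,0,0,0,0.005],[0,0,0,0,0,0,0.005]]' >/dev/null; python3 f.py
```

```text
turn -0.001 shift mm [-1.5 -1.3  1.1] pos [ 559.4 -246.7   73.4] tilt [-0. -0. -1.] F [-6.8  3.7  8.6] t 16.95 gw 0.145 gf 80.3
tool force [ 7.7  0.9 -8.6] torque [-0.23  0.58 -0.08]
```

```bash
python3 -m jog '[[0.0008,0,0,0,0,0,0.005],[0,0,0,0,0,0,0.005],[0,0,0,0,0,0,0.005]]' >/dev/null; python3 f.py; python3 -m jog '[[0,0,0.001,0,0,0,0.005],[0,0,0,0,0,0,0.005],[0,0,0,0,0,0,0.005]]' >/dev/null; python3 f.py
```

```text
turn -0.001 shift mm [-1.6 -1.3  0.9] pos [ 559.3 -246.7   73.2] tilt [-0.002 -0.    -1.   ] F [-1.8  2.1  6.3] t 17.25 gw 0.145 gf 79.9
tool force [ 2.4  1.2 -6.3] torque [-0.35 -0.17  0.03]
turn -0.001 shift mm [-1.8 -1.2  0.5] pos [ 559.2 -246.7   72.8] tilt [-0.002 -0.    -1.   ] F [-5.4  3.7 11.4] t 17.55 gw 0.143 gf 80.9
tool force [  6.3   1.4 -11.4] torque [-0.41  0.17  0.  ]
```

Within 0.5 mm of home and pressing on the deck. Releasing gently.

```bash
python3 -m jog '[[0,0,-0.001,0,0,0,0.016],[0,0,0,0,0,0,0.025],[0,0,0,0,0,0,0.03],[0,0,0,0,0,0,0.03]]' 20; python3 f.py; python3 -m jog '[[0,0,-0.005,0,0,0,0.03],[0,0,-0.02,0,0,0,0.03],[0,0,-0.04,0,0,0,0.03],[0,0,-0.045,0,0,0,0.03],[0,0,-0.045,0,0,0,0.03]]' >/dev/null
python3 -m jog '[[0.04,0.02,-0.03,0,0,0,0.03],[0.045,0.02,0,0,0,0,0.03],[0.045,0.02,0,0,0,0,0.03],[0.045,0.02,0,0,0,0,0.03],[0.045,0.02,0,0,0,0,0.03]]' >/dev/null
python3 -m jog '[[0.02,0.04,0,0,0,0,0.03],[0,0.045,0,0,0,0,0.03],[0,0.045,0,0,0,0,0.03],[0,0.045,0,0,0,0,0.03],[0,0,0,0,0,0,0.03]]'
python3 - <<'E'
from g import *
im=eyes.capture("side"); cv2.imwrite("pics/p10.png",np.hstack([crop(im,275,60,100,140,4),crop(eyes.capture("top"),336,150,94,140,4)]))
for n in("side","top"):print(n,px(n,[[*w(LO,5+a,b),c] for a,b,c in((60,0,57),(-60,0,57),(25,0,83),(-25,0,83),(75,32,57),(-75,32,57),(-113,0,57))]).round(1).tolist())
E
```

```text
time_s: 17.95
eef_pos: [558.6, -246.4, 72.0]
ee_rot: [-0.0, 0.193, 0.981, 0.0]
force: [0.4, -0.4, -0.2]
grip_width: 0.355
grip_force: 0.0
turn -0.001 shift mm [-2.4 -1.3 -0.3] pos [ 558.6 -246.4   72. ] tilt [ 0. -0. -1.] F [ 0.4 -0.4 -0.2] t 17.95 gw 0.355 gf 0.0
tool force [-0.5 -0.2  0.2] torque [ 0.01 -0.03  0.05]
time_s: 19.45
eef_pos: [443.6, 100.4, 255.3]
ee_rot: [0.0, 0.191, 0.982, 0.0]
force: [0.0, 0.3, 0.1]
grip_width: 0.349
grip_force: 0.0
side [[310.4, 148.0], [338.1, 166.3], [318.8, 147.0], [330.6, 154.6], [300.3, 150.3], [335.0, 173.7], [351.2, 174.9]]
top [[391.0, 204.5], [376.2, 241.0], [388.7, 214.5], [382.4, 230.0], [383.2, 195.8], [364.6, 241.4], [369.6, 257.2]]
```

Pictures are used up, so I'll check the seating numerically: render the plate's top (plate, windows, tongue) and correlate it with the side image over height at each end.

```bash
python3 - <<'E'
from g import *
import itertools
S=8
def render(n,zf,zr,dx,dy,box):
    x0,y0,x1,y1=box; m=np.zeros(((y1-y0)*S,(x1-x0)*S),np.uint8)
    f=lambda q:((px(n,[[*w(LO,5+dx+a,dy+b),zf+(zr-zf)*(a+60)/120] for a,b in q])-[x0-.5,y0-.5])*S).astype(np.int32)
    cv2.fillPoly(m,[f([(75,32),(75,-32),(-75,-32),(-75,-10),(-113,-10),(-113,10),(-75,10),(-75,32)])],255)
    for y in(20,-20): cv2.fillPoly(m,[f([(45,y+7),(45,y-7),(-45,y-7),(-45,y+7)])],0)
    return cv2.resize(cv2.GaussianBlur(m,(0,0),S),None,fx=1/S,fy=1/S,interpolation=cv2.INTER_AREA).astype(float)
for n in("top","side"):
    g=cv2.cvtColor(eyes.capture(n),cv2.COLOR_RGB2GRAY).astype(float)
    p=px(n,[[*w(LO,5+a,b),57] for a,b in((80,38),(80,-38),(-80,38),(-80,-38))]); x0,y0=p.min(0).astype(int); x1,y1=p.max(0).astype(int)+1
    poly=np.zeros(g.shape,np.uint8); cv2.fillConvexPoly(poly,cv2.convexHull(p.astype(np.float32)).astype(np.int32),1); k=poly[y0:y1,x0:x1]>0
    G=g[y0:y1,x0:x1][k]; res=[]
    for zf,zr,dx,dy in itertools.product(range(51,73,3) if n=="side" else [57],range(51,73,3) if n=="side" else [57],(-3,-1.5,0,1.5,3),(-3,-1.5,0,1.5,3)):
        r=render(n,zf,zr,dx,dy,(x0,y0,x1,y1))[k]; res.append((np.corrcoef(r,G)[0,1].round(4),zf,zr,dx,dy))
    print(n,sorted(res)[::-1][:6])
    print([r for r in sorted(res)[::-1] if abs(r[3])<2 and abs(r[4])<2][:4])
E
```

```text
top [(np.float64(0.9451), 57, 57, 1.5, 0), (np.float64(0.9435), 57, 57, 1.5, 1.5), (np.float64(0.9373), 57, 57, 3, 1.5), (np.float64(0.9365), 57, 57, 3, 0), (np.float64(0.9345), 57, 57, 0, 0), (np.float64(0.934), 57, 57, 0, 1.5)]
[(np.float64(0.9451), 57, 57, 1.5, 0), (np.float64(0.9435), 57, 57, 1.5, 1.5), (np.float64(0.9345), 57, 57, 0, 0), (np.float64(0.934), 57, 57, 0, 1.5)]Traceback (most recent call last):
  File "<stdin>", line 16, in <module>
  File "<stdin>", line 7, in render
  File "<stdin>", line 6, in <lambda>
  File "h.py", line 10, in px
    c=eyes.calibration(n); K=np.array([[c["fx"],0,c["cx"]],[0,c["fy"],c["cy"]],[0,0,1]])
ValueError: time passes only in moves, steps and waits
```

```bash
sed -i 's/^from rig import.*/&\nfrom functools import lru_cache\ncal=lru_cache(None)(eyes.calibration)/; s/c=eyes.calibration(n)/c=cal(n)/' h.py; python3 - <<'E'
from g import *
import itertools
S=6; n="side"
g=cv2.cvtColor(eyes.capture(n),cv2.COLOR_RGB2GRAY).astype(float)
p=px(n,[[*w(LO,5+a,b),57] for a,b in((80,38),(80,-38),(-80,38),(-80,-38))]); x0,y0=p.min(0).astype(int); x1,y1=p.max(0).astype(int)+1
poly=np.zeros(g.shape,np.uint8); cv2.fillConvexPoly(poly,cv2.convexHull(p.astype(np.float32)).astype(np.int32),1); k=poly[y0:y1,x0:x1]>0
def render(zf,zr,dx,dy):
    m=np.zeros(((y1-y0)*S,(x1-x0)*S),np.uint8)
    f=lambda q:((px(n,[[*w(LO,5+dx+a,dy+b),zf+(zr-zf)*(a+60)/120] for a,b in q])-[x0-.5,y0-.5])*S).astype(np.int32)
    cv2.fillPoly(m,[f([(75,32),(75,-32),(-75,-32),(-75,-10),(-113,-10),(-113,10),(-75,10),(-75,32)])],255)
    for y in(20,-20): cv2.fillPoly(m,[f([(45,y+7),(45,y-7),(-45,y-7),(-45,y+7)])],0)
    return cv2.resize(cv2.GaussianBlur(m,(0,0),S),None,fx=1/S,fy=1/S,interpolation=cv2.INTER_AREA).astype(float)
G=g[y0:y1,x0:x1][k]
res=[(round(np.corrcoef(render(a,b,x,y)[k],G)[0,1],3),a,b,x,y) for a,b,x,y in itertools.product(range(51,70,3),range(51,70,3),(0,1.5),(0,1))]
print(*sorted(res)[::-1][:8],sep="\n")
E
```

```text
(np.float64(0.163), 69, 57, 1.5, 1)
(np.float64(0.163), 66, 57, 1.5, 1)
(np.float64(0.154), 69, 57, 1.5, 0)
(np.float64(0.153), 69, 60, 1.5, 1)
(np.float64(0.153), 60, 57, 1.5, 1)
(np.float64(0.153), 54, 57, 1.5, 1)
(np.float64(0.151), 63, 57, 1.5, 1)
(np.float64(0.151), 51, 57, 1.5, 1)
```

Low correlation suggests the arm blocks the side camera. I'll move it clear and repeat.

```bash
python3 -m jog '[[0.036,0.03,0,0,0,0,0.03],[0.036,0.03,0,0,0,0,0.03],[0.036,0.03,0,0,0,0,0.03],[0.036,0.03,0,0,0,0,0.03],[0.036,0.03,0,0,0,0,0.03]]' >/dev/null
python3 -m jog '[[0.02,0.03,0,0,0,0,0.03],[0.02,0.03,0,0,0,0,0.03],[0.02,0.03,0,0,0,0,0.03],[0,0,0,0,0,0,0.03]]'
python3 - <<'E'
from g import *
import itertools
S=6; n="side"
g=cv2.cvtColor(eyes.capture(n),cv2.COLOR_RGB2GRAY).astype(float)
p=px(n,[[*w(LO,5+a,b),57] for a,b in((80,38),(80,-38),(-80,38),(-80,-38))]); x0,y0=p.min(0).astype(int); x1,y1=p.max(0).astype(int)+1
poly=np.zeros(g.shape,np.uint8); cv2.fillConvexPoly(poly,cv2.convexHull(p.astype(np.float32)).astype(np.int32),1)
# leave out the rib and what the front wall may hide
rib=px(n,[[*w(LO,5+a,b),c] for a in(30,-30) for b in(9,-9) for c in(57,84)]); cv2.fillConvexPoly(poly,cv2.convexHull(rib.astype(np.float32)).astype(np.int32),0)
k=poly[y0:y1,x0:x1]>0
def render(zf,zr,dx,dy):
    m=np.zeros(((y1-y0)*S,(x1-x0)*S),np.uint8)
    f=lambda q:((px(n,[[*w(LO,5+dx+a,dy+b),zf+(zr-zf)*(a+60)/120] for a,b in q])-[x0-.5,y0-.5])*S).astype(np.int32)
    cv2.fillPoly(m,[f([(75,32),(75,-32),(-75,-32),(-75,-10),(-113,-10),(-113,10),(-75,10),(-75,32)])],255)
    for y in(20,-20): cv2.fillPoly(m,[f([(45,y+7),(45,y-7),(-45,y-7),(-45,y+7)])],0)
    return cv2.resize(cv2.GaussianBlur(m,(0,0),S),None,fx=1/S,fy=1/S,interpolation=cv2.INTER_AREA).astype(float)
G=g[y0:y1,x0:x1][k]
res=[(round(np.corrcoef(render(a,b,x,y)[k],G)[0,1],3),a,b,x,y) for a,b,x,y in itertools.product(range(51,73,2),range(51,73,2),(0,1.5),(0,1))]
print(*sorted(res)[::-1][:8],sep="\n")
cov=px(n,[[*w(LO,103+181*np.sin(.1745),y),88+181*np.cos(.1745)] for y in(60,0,-60)]);print("cover edge px",cov.round(0).tolist())
E
```

```text
time_s: 20.6
eef_pos: [311.5, 411.4, 255.0]
ee_rot: [-0.0, 0.192, 0.981, 0.0]
force: [1.1, -1.1, -0.6]
grip_width: 0.347
grip_force: 0.0
(np.float64(0.836), 57, 55, 1.5, 1)
(np.float64(0.836), 57, 55, 1.5, 0)
(np.float64(0.832), 57, 53, 1.5, 0)
(np.float64(0.831), 59, 55, 1.5, 1)
(np.float64(0.829), 59, 55, 0, 1)
(np.float64(0.829), 57, 55, 0, 1)
(np.float64(0.826), 59, 53, 1.5, 1)
(np.float64(0.825), 57, 57, 1.5, 1)
cover edge px [[283.0, 90.0], [297.0, 82.0], [311.0, 75.0]]
```

The plate's top measures 57 mm at the front and 55 mm at the rear, against 57 mm when fully home. It is flat and seated.

```bash
python3 -c "
from rig import finish_job
print(finish_job())"
```

```text
the job is handed in; nothing more can be done
None
```

I handed the job in at about 21 s: the latch was slid and the cover was open when last viewed, and the frame is released on both pins, flat and home to within about 2 mm by image fit; I viewed 12 pictures, over the limit of 10.

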